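# Clip the battery pack into the grain moisture tester

### The arm

A 7-joint arm with a two-finger parallel gripper is mounted at the origin on a cart in front of the work surface, level with it; the furniture and walls round the work are solid. World frame = base frame: x ahead of the robot, y to its left, z up, the work surface at z = 0. Lengths are in m, angles in rad, forces in N, time in s.
With the tool pointing down it reaches from about 0.425 to 0.825 m from the base axis. Payload 3.6 kg.
Tool frame: the origin (TCP) lies between the finger pads; the fingertips stand 19 mm ahead of it and the grasp point (between the pads) is the TCP; z points along the fingers, y is the line along which they close (so a half turn about z gives the same grasp; the last joint's range is limited). The gripper opens to 85 mm and grips with 20 to 120 N. Pads are 22 mm wide; open, the fingers measure 114 mm over their backs; the gripper's body (76 mm by 85 mm) begins 54 mm behind the grasp point. The pads swing forward as they close: fully open they stand 13 mm farther back than shut.
Start: joints at [-1.327, 0.615, -0.013, 1.423, 0.008, 1.103, -0.04], TCP at [0.173, 0.626, 0.25] pointing down, gripper open.
Joint ranges: [-3.12, 3.12], [-0.3, 2.06], [-1.34, 1.32], [0.26, 2.42], [-1.36, 4.5], [0.01, 1.98], [-2.84, 2.84]. Speed limits (rad/s): [2.79, 2.79, 3.14, 3.14, 3.14, 3.14, 3.14].

### API

Orientations are given as [roll, pitch, yaw] about the fixed x, y, z axes, in that order (R = Rz(yaw) Ry(pitch) Rx(roll)).
In Python, from cell import robot, eyes, hand_in gives the robot as it stands.
- The arm moves only by the shell command python3 -m pendant 'ROWS'. ROWS is text: rows parted by semicolons, each of 7 numbers parted by spaces: the turn, a rotation vector about the tool's x, y, z in units of 180 degrees (1.0 is 180 degrees), then the shift along the tool's x, y, z in units of 0.2 m (1.0 is 0.2 m), then the gripper command: -1 is shut, 1 is fully open, values between are in proportion. In form: wx wy wz dx dy dz gripper; .... A call has exactly 8 rows; each row is the pose to reach, as a shift and turn from the pose commanded when the call began, along the tool's axes at that moment, turning the shorter way round; what a row does not reach only later rows make up. A row lasts 1/10 s, in which the tool goes at most 50 mm and 8.59 degrees, less where a joint would pass 70% of its speed; a pose out of reach is approached as far as the arm can. A call with a number of a shift or a turn outside -1 to 1 is refused whole. A call with a gripper value outside its range is refused whole. The fingers move at their own pace and stop on an object; the grip force is fixed at half the most. Time passes only in rows, so rows that repeat a pose let the fingers close, or fill a call up. It gives the time, the measured TCP pose, the force, the opening and the grip force at its end, in the units of the state.
- robot.get_state(): the state, without advancing time (a new reading comes with each control period).
- eyes.read_camera(name): name is "scene" or "top"; returns a dict with "pixels" (420x560x3 uint8, red, green, blue), "depth" (420x560 float32, m along the optical axis (not along the pixel's ray), 0 where there is no reading), "fx", "fy", "cx", "cy" (pixels), "dist_coeffs" ([k1, k2, p1, p2, k3] as OpenCV has them; the pictures are not rectified), "world_from_camera" (4x4, takes a point from camera to world coordinates). Camera axes: x right, y down, z forward; pixel columns grow to the right and rows downward; lengths in m; the calibration is good to about 2 mm. A picture is of the moment at which its call begins.
- hand_in(): hands the job in; it is judged then, once.
The state is a dict: "time_s": time; "q": joint angles; "dq": joint speeds; "joint_efforts": joint torques, N m; "tool_pos": TCP position; "ee_rot": TCP orientation; "contact_force": force on the tool from outside, world axes, zero at the start; "moment": the same for the moment, N m; "gripper_width": finger opening in m; "finger_force": force on a finger pad.
Only numpy, scipy, OpenCV 4.12 (cv2) and the standard library are available. Lean on these libraries where they do the work, as an engineer would, in place of code of your own. Each camera call takes 0.05 s, during which the arm holds its last target. There are 200 camera calls.

### The job

Fit the battery pack into the open bay of the moisture tester: contacts end first and tilted, press the sprung contacts back, rock the orange end down behind the steel keeper and let the pack spring back under it. It must end flat on the bay floor, fully home and let go; do not force it, and leave the bowl and the moisture dish beside it where they are.

Things in the scene. Friction and masses are not known exactly. Their poses are not given: they have to be found in the camera images.
- pack_center (a point): centre, half-way up, of the loose dark battery pack, 70 (x) x 38 (y) x 28 (z) mm, about 0.18 kg, lying label up (+z). -x end: nose, three brass strips low on its face. +x end: tail, orange band; in the middle of its foot a tongue sticks out 3 mm (22 mm wide, 6 mm high from the underside). Grasp across the 38 mm width by the upper half; keep off the lowest 10 mm.
- bay_home (a point): point on the bay floor of the fixed pale grey tester, 150 (x) x 190 (y) mm, right below pack_center when the pack is home (14 mm above, axes parallel). Bay floor 22 mm above the worktop; x runs along the bay from contacts (-x end) to keeper (+x end), z up. Width 39.6 mm: 0.8 mm free on each side of the pack, between dark side rails 9 mm high, flared at the top to about 45 mm.
- keeper (a point): middle of the upper edge of the steel keeper lip, on its face that looks to -x, at the +x end of the bay: 35 mm from bay_home in x, 11.5 mm above the bay floor. The lip's underside is 8 mm above the floor, with a 5 mm deep space below it for the pack's tongue. When home, the pack's tail face bears on this face and its tongue lies under the lip. Axes as bay_home.
- contact_face (a point): middle of the upper edge of the sprung contact block's face at the -x end of the bay, 31.5 mm from bay_home when relaxed, 7 mm above the bay floor; it moves with the block towards -x. The free gap to the keeper is then too short for the pack to go straight down. Behind the block a dark hood, 11 mm high, starts 49 mm from bay_home. Axes as bay_home.
- console_edge (a point): edge of the raised console nearest the bay, 48 mm from the bay's middle line on its +y side, 21 mm above the bay floor; the console (display, keys, a round sample cup up to 37 mm above the bay floor) extends from here to +y. The deck between it and the rail's outer shoulder (33.5 mm from the middle line) lies at bay floor height. Axes as bay_home.
- contacts (a joint): how far the sprung contact block is pushed back towards the bay's -x, m: 0 relaxed, 0.010 at its hard stop. The spring takes 3.2 N to start and 0.8 N per mm more (about 9 N at 7 mm), and it is damped, so it comes forward softly. The tongue passes the keeper only with the block about 7 mm back or more; with the pack home it reads 0.0035.
- clear_bowl: clear plastic bowl, 120 mm across, 52 mm high, a bystander; origin at the centre of its underside
- moisture_dish_1: lidded aluminium moisture dish, 61 mm across, 26 mm high, a bystander; origin at the centre of its underside
Things that resemble listed ones, but are neither listed nor needed, are in the scene too. What is shaped like the part that bears pack_center but blue or green is not meant.

How it is judged:
By the outcome, as a careful person would: the job done as asked, in the order asked, and still so for the second after the job is handed in, with the robot touching nothing.
It also fails if it takes over 61 s, if anything falls off the work surface, if the arm or the gripper's body presses on something with over 40 N, if the wrist force passes 120 N, or if a joint passes its speed limit or range.

## Working session

There is one attempt and no reset: what is moved stays moved. The work goes in short steps, Python scripts to look and compute and a shell command to move; the robot and the scene stay as the last step left them, time stands still between calls to the robot, and variables do not carry over. Pictures are saved under pics/ and viewed, at most 10 in all, crops included, and the job is handed in when it is done.

```bash
mkdir -p pics; ls
cat > h.py <<'E'
import numpy as np, cv2
from cell import robot, eyes
def save(n):
    c=eyes.read_camera(n); np.savez(f'{n}.npz',**c); return c
def load(n): return dict(np.load(f'{n}.npz'))
def world(c,u,v,z=None):
    """pixels -> world by depth, or by intersecting plane z"""
    K=np.array([[c['fx'],0,c['cx']],[0,c['fy'],c['cy']],[0,0,1.]])
    u=np.atleast_1d(u).astype(float);v=np.atleast_1d(v).astype(float)
    p=cv2.undistortPoints(np.stack([u,v],-1)[:,None],K,np.array(c['dist_coeffs'],float))[:,0]
    r=np.c_[p,np.ones(len(p))]; T=np.array(c['world_from_camera'])
    if z is None: s=c['depth'][v.astype(int),u.astype(int)]
    else: s=(z-T[2,3])/(r@T[2,:3])
    return (r*np.array(s)[:,None])@T[:3,:3].T+T[:3,3]
E
python3 - <<'E'
from h import *
for n in('scene','top'):
    c=save(n); cv2.imwrite(f'pics/{n}0.png',c['pixels'][...,::-1]); print(n,c['fx'],np.round(c['world_from_camera'],3).tolist())
print(robot.get_state())
E
```

```text
pics
scene 454.5202385782724 [[0.615, -0.306, 0.727, -0.136], [-0.788, -0.217, 0.576, -0.673], [-0.018, -0.927, -0.375, 0.457], [0.0, 0.0, 0.0, 1.0]]
top 499.09677084537714 [[0.029, -0.995, 0.095, 0.469], [-1.0, -0.028, 0.002, -0.097], [0.001, -0.095, -0.995, 1.253], [0.0, 0.0, 0.0, 1.0]]
{'time_s': 0.1, 'q': array([-1.32748774,  0.61584309, -0.01261472,  1.42471517,  0.00809015,
        1.10342343, -0.0404035 ]), 'dq': array([ 6.00736820e-04, -3.97834885e-03,  6.26635626e-04, -2.99270378e-03,
       -1.33592919e-03,  6.54937391e-05,  5.60547118e-04]), 'joint_efforts': array([ 1.38007676e-03, -4.70378816e+01,  2.60146167e-01, -1.71571290e+01,
        1.00698735e-02,  5.81435030e-03, -8.21758448e-06]), 'tool_pos': array([0.173072  , 0.62587292, 0.24924836]), 'ee_rot': array([-3.13925358e+00,  2.17301427e-05,  2.87183998e+00]), 'contact_force': array([-1.14430609, -0.94332016, -0.39492563]), 'moment': array([-0.01014378,  0.0135503 , -0.0011446 ]), 'finger_force': 0.0, 'gripper_width': 0.08531888642895524}
```

View pics/scene0.png

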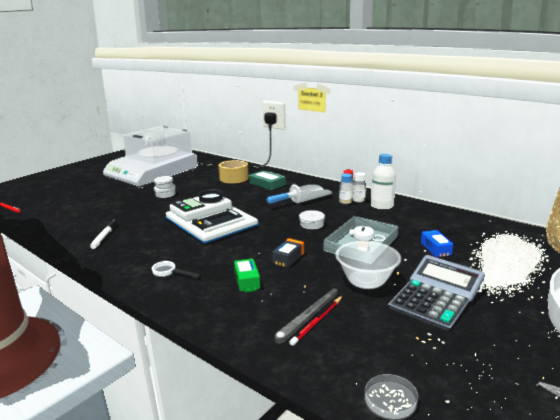

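View pics/top0.png

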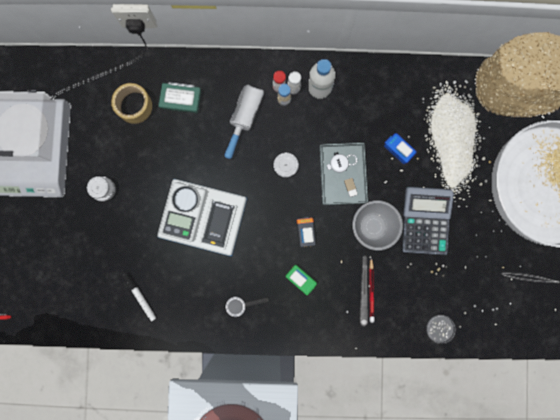

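The wanted pack could be confused with three things in the top view: the dark and orange one at (306,232), the blue one at (400,148) and the green one at (300,279). I choose the dark/orange one. The tester with the open bay is at (202,217), with the bay at about (219,224). I'll check both in one close crop.

Run:
```python
from h import *
c=load('top')['pixels'][...,::-1]; s=load('scene')['pixels'][...,::-1]
a=cv2.resize(c[170:262,150:330],None,fx=4.4,fy=4.4,interpolation=cv2.INTER_CUBIC)[:,:792]
b=cv2.resize(s[180:270,160:320],(350,190),interpolation=cv2.INTER_CUBIC)
cv2.imwrite('pics/crop1.png',a); print(a.shape)
```

```text
(405, 792, 3)
```

View pics/crop1.png

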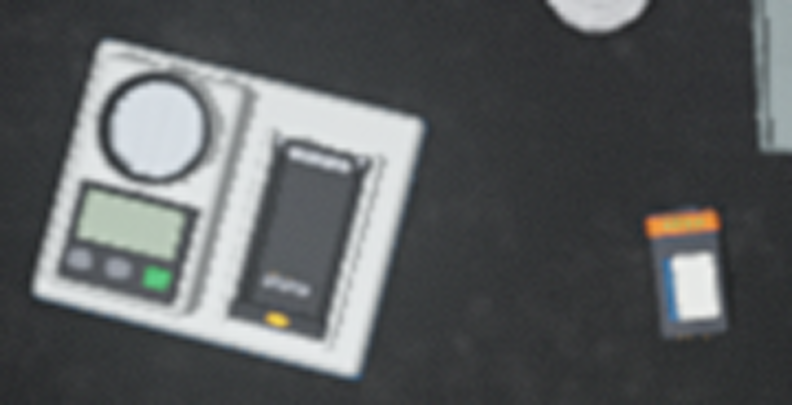

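The crop shows the dark pack with its orange band at the top (crop 683,222) and its brass nose at the bottom (690,335). The tester's steel keeper is at (320,160), and the contacts and hood are at (278,320). The console lies to the left, so bay x points up and slightly right. Next I'll measure both.

Run:
```python
from h import *
for n in('top','scene'):
    c=load(n); V,U=np.mgrid[0:420,0:560]; P=world(c,U.ravel(),V.ravel()).reshape(420,560,3)
    np.save(n+'P.npy',P); d=c['depth']
    hsv=cv2.cvtColor(c['pixels'],cv2.COLOR_RGB2HSV)
    org=(hsv[...,0]<18)&(hsv[...,0]>5)&(hsv[...,1]>150)&(hsv[...,2]>120)&(P[...,2]>0.01)&(P[...,2]<.05)
    x,y,z=P[...,0],P[...,1],P[...,2]
    roi=(abs(x-.49)<.3)&(abs(y-.0)<.3)&(d>0)
    print(n,'table z',np.median(z[roi&(abs(z)<.01)]),'orange',np.median(P[org&roi],0),(org&roi).sum())
    o=np.median(P[org&roi],0)
    m=(abs(x-o[0])<.1)&(abs(y-o[1])<.04)&(z>.02)&(z<.04)
    q=P[m]; r=cv2.minAreaRect((q[:,:2]*1000).astype(np.float32)); print('pack rect',r,'z',np.median(q[:,2]),m.sum())
    # tester
    m=(abs(z-.022)<.06)&(z>.012)&(np.hypot(x-.46,y-.07)<.2)&(d>0)
    _,L,st,_=cv2.connectedComponentsWithStats(m.astype(np.uint8))
    k=1+np.argsort(st[1:,4])[::-1][:3]
    for j in k:
        q=P[L==j]; print(st[j],cv2.minAreaRect((q[:,:2]*1000).astype(np.float32)),np.percentile(q[:,2],[5,50,95]).round(4))
```

```text
top table z -0.00047752894873132057 orange [ 0.55326723 -0.16897225  0.02738103] 36
pack rect ((571.5972900390625, -175.6805419921875), (51.66204833984375, 167.0716094970703), 83.80252075195312) z 0.027405418105000856 448
[ 158  181   88   75 4545] ((555.1207275390625, 89.25831604003906), (191.76663208007812, 150.99267578125), 77.31497955322266) [0.0172 0.0286 0.0513]
[132 282  21  32  86] ((349.8025817871094, 231.0756378173828), (91.0711898803711, 9.0377779006958), 36.195796966552734) [0.0121 0.0146 0.019 ]
[256 302   2   2   2] ((348.18133544921875, -54.16065979003906), (3.3447279930114746, 0.0), 135.60879516601562) [0.0122 0.0127 0.0132]
scene table z 0.0007277500041409923 orange [ 0.55421192 -0.18195422  0.02758692] 38
pack rect ((570.2481079101562, -183.0478515625), (57.10286331176758, 170.07400512695312), 76.06745910644531) z 0.027952216360961873 442
[ 166  189   93   53 2695] ((553.5025634765625, 87.54812622070312), (192.64559936523438, 149.23692321777344), 77.63603973388672) [0.0158 0.0293 0.0536]
[ 97 226  16  17  55] ((346.3824768066406, 229.4798583984375), (86.2288818359375, 8.412811279296875), 37.287960052490234) [0.013  0.0149 0.0175]
[185 271   1   1   1] ((348.8951721191406, -52.206260681152344), (0.0, 0.0), 0.0) [0.0123 0.0123 0.0123]
```

Run:
```python
from h import *
for n in('top','scene'):
    c=load(n);P=np.load(n+'P.npy');x,y,z=P[...,0],P[...,1],P[...,2]
    m=(z>.012)&(z<.04)&(abs(x-.535)<.06)&(abs(y+.175)<.05)
    _,L,st,_=cv2.connectedComponentsWithStats(m.astype(np.uint8)); j=1+np.argmax(st[1:,4])
    q=P[(L==j)&(z>.024)]
    print(n,cv2.minAreaRect((q[:,:2]*1000).astype(np.float32)),q.mean(0),len(q))
# tester-frame rectified map of top image at z=22mm and heights (2 px/mm)
a=np.radians(-12.5); R=np.array([[np.cos(a),-np.sin(a)],[np.sin(a),np.cos(a)]])
tiles=[]
for n in('top','scene'):
    c=load(n);P=np.load(n+'P.npy').reshape(-1,3)
    K=np.array([[c['fx'],0,c['cx']],[0,c['fy'],c['cy']],[0,0,1.]]);T=np.linalg.inv(c['world_from_camera'])
    gx,gy=np.meshgrid(np.arange(75,-75,-.33),np.arange(95,-95,-.33),indexing='ij')
    W=np.c_[(np.stack([gx.ravel(),gy.ravel()],-1)/1000)@R.T+[.555,.089],np.full(gx.size,.031)]
    cam=W@T[:3,:3].T+T[:3,3]
    uv=cv2.projectPoints(cam,np.zeros(3),np.zeros(3),K,np.array(c['dist_coeffs'],float))[0].reshape(*gx.shape,2).astype(np.float32)
    tiles.append(cv2.remap(c['pixels'],uv[...,0],uv[...,1],cv2.INTER_CUBIC)[...,::-1][:,200:])
cv2.imwrite('pics/rect.png',np.hstack(tiles)); print(tiles[0].shape)
P=np.load('topP.npy').reshape(-1,3);l=(P[:,:2]-[.555,.089])@R*1000
for X in range(-70,75,10):
    print(X,[ (lambda s:int(round(np.median(P[s,2])*1000)) if s.any() else -1)((abs(l[:,0]-X)<4)&(abs(l[:,1]-Y)<1.8)) for Y in range(20,-96,-4)])
```

```text
top ((525.2115478515625, -170.49798583984375), (69.55435180664062, 37.866939544677734), 7.706852912902832) [ 0.52492515 -0.1707396   0.02793273] 413
scene ((524.5669555664062, -170.6334991455078), (69.75090789794922, 38.46587371826172), 9.272902488708496) [ 0.52179257 -0.17273968  0.02813325] 335
(455, 376, 3)
-70 [20, 19, 22, 18, 19, 19, 20, 20, 21, 19, 20, 19, 20, 18, 23, 21, 20, 19, 22, 21, 18, 19, 19, 20, 19, 22, 20, 20, 19]
-60 [44, 44, 45, 44, 27, 19, 17, 21, 28, 32, 30, 27, 30, 29, 33, 30, 29, 28, 30, 31, 32, 35, 30, 27, 26, 23, 20, 21, 19]
-50 [49, 46, 46, 40, 33, 21, 20, 22, 28, 31, 29, 28, 32, 29, 29, 32, 30, 33, 24, 25, 29, 31, 32, 30, 28, 23, 21, 19, 19]
-40 [47, 47, 49, 41, 32, 21, 21, 18, 28, 29, 32, 24, 22, 23, 21, 21, 22, 22, 20, 22, 21, 29, 30, 29, 28, 21, 19, 22, 20]
-30 [47, 46, 47, 41, 28, 20, 20, 22, 30, 27, 29, 28, 23, 25, 22, 26, 24, 23, 26, 23, 21, 27, 31, 26, 27, 20, 23, 21, 19]
-20 [48, 48, 46, 41, 29, 20, 22, 21, 28, 27, 31, 25, 21, 21, 21, 21, 20, 23, 21, 21, 20, 24, 28, 27, 28, 19, 19, 20, 18]
-10 [45, 47, 46, 42, 33, 23, 20, 21, 25, 29, 30, 24, 23, 23, 2
[... 317 characters left out ...]
 30, 21, 20, 21, 25, 29, 29, 26, 20, 20, 20, 20, 20, 20, 21, 21, 23, 21, 27, 29, 28, 21, 19, 22, 20]
30 [53, 56, 42, 41, 31, 21, 23, 20, 30, 29, 31, 26, 23, 23, 21, 22, 21, 20, 22, 23, 22, 21, 29, 27, 28, 18, 21, 22, 19]
40 [57, 57, 40, 41, 29, 22, 20, 20, 27, 28, 33, 34, 35, 33, 31, 35, 34, 33, 35, 32, 34, 34, 34, 31, 24, 20, 21, 19, 21]
50 [42, 42, 42, 41, 28, 20, 22, 23, 21, 16, 21, 21, 19, 22, 21, 20, 22, 21, 23, 20, 21, 23, 23, 22, 22, 19, 19, 21, 20]
60 [44, 45, 41, 40, 30, 21, 22, 22, 21, 20, 22, 19, 21, 19, 18, 19, 18, 18, 21, 20, 20, 21, 22, 20, 19, 22, 23, 21, 20]
70 [19, 20, 22, 20, 22, 22, 18, 20, 19, 20, 18, 19, 19, 20, 19, 20, 20, 19, 21, 19, 20, 19, 19, 21, 21, 21, 22, 21, 18]
```

View pics/rect.png

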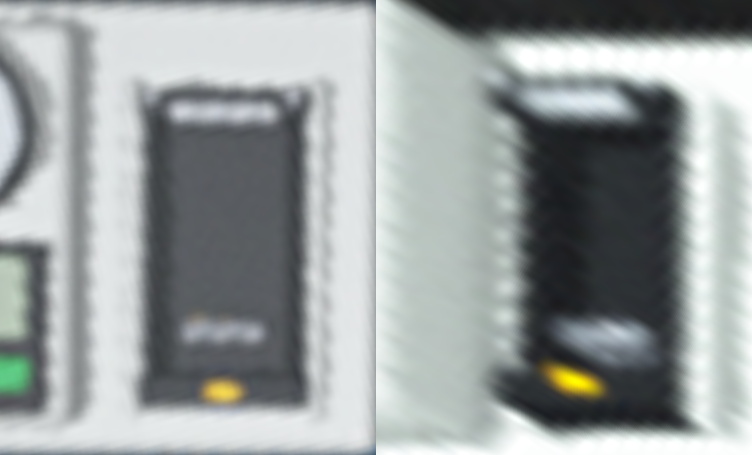

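The rectified tester (left tile: top camera, 0.33 mm/px) shows the bay running straight along x at yaw ≈ -12.5°. The keeper bar spans rows 97–122, the hood edge is at row 372, and the middle line is at columns 222–226. That puts bay_home within about 1 mm of x=0, y=-44.5 in the tester frame, consistent with the given sizes. I'll refine it and plan the first move.

```bash
cat >> h.py <<'E'
from scipy.spatial.transform import Rotation as Ro
def tool(yaw,th=0): # pack yaw (deg), th = nose-down tilt (deg); tool x = -pack x, y = pack y
    return Ro.from_euler('z',yaw,degrees=True)*Ro.from_euler('y',-th,degrees=True)*Ro.from_euler('y',180,degrees=True)
def rows(targets):
    """targets: list of (pos, Rotation); prints row numbers relative to now"""
    s=robot.get_state(); R0=Ro.from_euler('xyz',s['ee_rot']); p0=np.array(s['tool_pos'])
    for p,R in targets:
        w=(R0.inv()*R).as_rotvec()/np.pi; d=R0.inv().apply(np.array(p)-p0)/.2
        print(' '.join(f'{v:.4f}' for v in np.r_[w,d]))
    print('now',np.round(p0,4),np.round(np.degrees(s['ee_rot']),2),'F',np.round(s['contact_force'],1),'w',round(s['gripper_width'],4),'ff',round(s['finger_force'],1),'t',s['time_s'])
E
python3 - <<'E'
from h import *
def prof(n,z,yaw,axis,lo,hi,a0,a1,ctr=(.555,.089)):
    c=load(n);a=np.radians(yaw);R=np.array([[np.cos(a),-np.sin(a)],[np.sin(a),np.cos(a)]])
    K=np.array([[c['fx'],0,c['cx']],[0,c['fy'],c['cy']],[0,0,1.]]);T=np.linalg.inv(c['world_from_camera'])
    s=np.arange(lo,hi,.25);t=np.arange(a0,a1,.5);S,Q=np.meshgrid(s,t,indexing='ij')
    l=np.stack([S,Q] if axis==0 else [Q,S],-1).reshape(-1,2)/1000
    W=np.c_[l@R.T+ctr,np.full(len(l),z)];cam=W@T[:3,:3].T+T[:3,3]
    uv=cv2.projectPoints(cam,np.zeros(3),np.zeros(3),K,np.array(c['dist_coeffs'],float))[0].reshape(*S.shape,2).astype(np.float32)
    g=cv2.remap(cv2.cvtColor(c['pixels'],cv2.COLOR_RGB2GRAY),uv[...,0],uv[...,1],cv2.INTER_LINEAR).astype(float).mean(1)
    return s,cv2.GaussianBlur(g[:,None],(1,0+9),1)[:,0]
def edges(*a,**k):
    s,g=prof(*a,**k);d=np.gradient(g,s)
    i=[j for j in range(2,len(d)-2) if abs(d[j])==abs(d[j-2:j+3]).max() and abs(d[j])>5]
    return [(round(s[j],2),int(d[j])) for j in i]
for n in('top','scene'):
    best=[max(abs(np.gradient(prof(n,.02,yw,1,-100,-90,-65,65)[1])).max() for _ in[0]) for yw in np.arange(-14,-11,.25)]
    print(n,'yaw sharp',np.arange(-14,-11,.25)[np.argmax(best)],np.round(best,1))
    print(' tester y-edge z20',edges(n,.02,-12.5,1,-102,-88,-60,60),' x-edges',edges(n,.02,-12.5,0,68,82,-85,-5),edges(n,.02,-12.5,0,-82,-68,-85,80))
    print(' keeper z33.5',edges(n,.0335,-12.5,0,25,52,-54,-35)); print(' hood z33',edges(n,.033,-12.5,0,-65,-42,-66,-50))
    print(' rails z31',edges(n,.031,-12.5,1,-90,0,-20,20)); print(' console z43',edges(n,.043,-12.5,1,-8,12,-55,40))
rows([([.45,.45,.25],tool(-5)),([.6,.25,.25],tool(8)),([.525,-.1705,.12],tool(8)),([.525,-.1705,.029],tool(8))])
E
```

```text
top yaw sharp -13.0 [6.  6.1 6.2 6.2 6.3 6.3 6.3 6.2 6.2 6.1 6.  6. ]
 tester y-edge z20 [(np.float64(-95.25), 25)]  x-edges [(np.float64(75.5), -28)] [(np.float64(-75.0), 30)]
 keeper z33.5 [(np.float64(35.0), 24), (np.float64(41.0), -22), (np.float64(46.25), 27)]
 hood z33 [(np.float64(-59.75), -26)]
 rails z31 [(np.float64(-80.25), -10), (np.float64(-77.0), 6), (np.float64(-72.0), -28), (np.float64(-27.75), -5), (np.float64(-18.25), 25), (np.float64(-1.0), -16)]
 console z43 [(np.float64(-3.0), -16), (np.float64(4.25), 14), (np.float64(11.0), -16)]
scene yaw sharp -12.75 [1.5 1.5 1.5 1.5 1.5 1.5 1.5 1.5 1.5 1.5 1.5 1.5]
 tester y-edge z20 [(np.float64(-95.0), 5)]  x-edges [(np.float64(76.5), -29)] [(np.float64(-81.5), 15)]
 keeper z33.5 [(np.float64(33.75), 25), (np.float64(41.75), -16), (np.float64(47.25), 21)]
 hood z33 [(np.float64(-64.5), -5), (np.float64(-47.5), 11), (np.float64(-42.75), 6)]
 rails z31 [(np.float64(-82.25), 6), (np.float64(-72.75), -20), (np.float64(-18.5), 17)]
 console z43 [(np.float64(11.25), -5)]
-0.0007 -0.0001 -0.0581 -1.5689 -0.4786 -0.0026
-0.0007 -0.0001 -0.1303 -2.5583 -1.2425 -0.0008
-0.0007 -0.0001 -0.1303 -2.7571 -3.3674 0.6542
-0.0007 -0.0001 -0.1303 -2.7571 -3.3664 1.1092
now [0.1731 0.6259 0.2492] [-179.87    0.    164.54] F [-1.1 -0.9 -0.4] w 0.0853 ff 0.0 t 0.1
```

```bash
r='' ; python3 -m pendant '0 0 0 -1 -.6 0 1;0 0 0 -1 -.6 0 1;0 0 0 -1 -.6 0 1;0 0 0 -1 -.6 0 1;0 0 0 -1 -.6 0 1;0 0 0 -1 -.6 0 1;0 0 0 -1 -.6 0 1;0 0 0 -1 -.6 0 1' && python3 -m pendant '0 0 0 -1 -1 0 1;0 0 0 -1 -1 0 1;0 0 0 -1 -1 0 1;0 0 0 -1 -1 0 1;0 0 0 -1 -1 0 1;0 0 0 -1 -1 0 1;0 0 0 -1 -1 0 1;0 0 0 -1 -1 0 1' && python3 -c "
from h import *
rows([([.525,-.1705,.12],tool(8)),([.525,-.1705,.029],tool(8))])"
```

```text
time_s: 0.9
tool_pos: [0.3325, 0.4586, 0.25]
ee_rot: [3.142, -0.002, 2.874]
contact_force: [-0.2, 0.3, -0.4]
gripper_width: 0.085
finger_force: 0.0
time_s: 1.7
tool_pos: [0.4731, 0.2127, 0.2501]
ee_rot: [3.141, -0.001, 2.873]
contact_force: [-0.2, -0.0, 0.5]
gripper_width: 0.0851
finger_force: 0.0
0.0003 -0.0003 -0.1299 -0.7593 -1.7790 0.6486
0.0003 -0.0003 -0.1299 -0.7597 -1.7793 1.1036
now [0.4731 0.2127 0.2501] [ 1.7996e+02 -5.0000e-02  1.6461e+02] F [-0.2 -0.   0.5] w 0.0851 ff 0.0 t 1.7
```

```bash
python3 -m pendant '0 0 0 -.76 -1 0 1;0 0 0 -.76 -1 0 1;0 0 0 -.76 -1 0 1;0 0 0 -.76 -1 0 1;0 0 0 -.76 -1 0 1;0 0 0 -.76 -1 0 1;0 0 0 -.76 -1 0 1;0 0 0 -.76 -1 0 1' && python3 -m pendant '0 0 -.13 0 -.78 .3 1;0 0 -.13 0 -.78 .3 1;0 0 -.13 0 -.78 .6 1;0 0 -.13 0 -.78 .65 1;0 0 -.13 0 -.78 .65 1;0 0 -.13 0 -.78 .65 1;0 0 -.13 0 -.78 .65 1;0 0 -.13 0 -.78 .65 1'
python3 - <<'E'
from h import *
rows([([.525,-.1705,.06],tool(8)),([.525,-.1705,.029],tool(8))])
c=save('top');s=save('scene')
b=cv2.resize(s['pixels'][190:290,230:350,::-1],(480,400),interpolation=cv2.INTER_CUBIC)
a=cv2.resize(c['pixels'][190:290,260:340,::-1],(320,400),interpolation=cv2.INTER_CUBIC)
cv2.imwrite('pics/pre.png',np.hstack([a,b]))
E
```

```text
time_s: 2.5
tool_pos: [0.5665, -0.0178, 0.25]
ee_rot: [3.139, -0.002, 2.878]
contact_force: [-0.1, 0.1, 0.0]
gripper_width: 0.0853
finger_force: 0.0
time_s: 3.3
tool_pos: [0.5276, -0.1696, 0.1225]
ee_rot: [-3.141, 0.005, -2.998]
contact_force: [0.0, 0.9, 0.5]
gripper_width: 0.0855
finger_force: 0.0
-0.0001 0.0015 0.0011 0.0151 -0.0026 0.3123
-0.0001 0.0015 0.0011 0.0158 -0.0025 0.4673
now [ 0.5276 -0.1696  0.1225] [-179.98    0.28 -171.8 ] F [0.  0.9 0.5] w 0.0855 ff 0.0 t 3.3
```

View pics/pre.png

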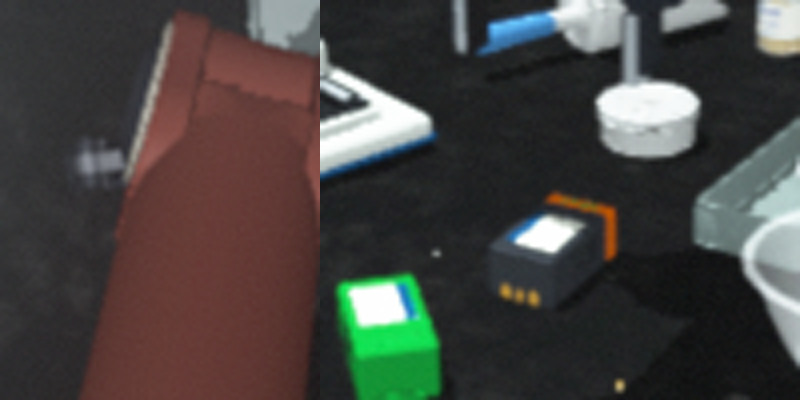

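Scene view: the dark pack with its brass nose is undisturbed at crop (550,245), and one finger is visible beyond it at (630,50). The top view is blocked by the arm. I'll descend now.

```bash
python3 -m pendant '0 .001 .001 .015 -.003 .1 1;0 .001 .001 .015 -.003 .2 1;0 .001 .001 .015 -.003 .3 1;0 .001 .001 .015 -.003 .38 1;0 .001 .001 .015 -.003 .43 1;0 .001 .001 .015 -.003 .467 1;0 .001 .001 .015 -.003 .467 1;0 .001 .001 .015 -.003 .467 1' && python3 -c "
from h import *
rows([([.525,-.1705,.029],tool(8))])"
```

```text
time_s: 4.2
tool_pos: [0.5228, -0.1732, 0.0275]
ee_rot: [-3.141, -0.002, -3.006]
contact_force: [-0.1, 0.2, -0.2]
gripper_width: 0.0854
finger_force: 0.0
-0.0002 -0.0007 -0.0013 -0.0130 0.0121 -0.0075
now [ 0.5228 -0.1732  0.0275] [-1.7997e+02 -1.2000e-01 -1.7223e+02] F [-0.1  0.2 -0.2] w 0.0854 ff 0.0 t 4.2
```

```bash
python3 -m pendant '0 -.001 -.001 -.013 .012 -.007 1;0 -.001 -.001 -.013 .012 -.007 1;0 -.001 -.001 -.013 .012 -.007 1;0 -.001 -.001 -.013 .012 -.007 -1;0 -.001 -.001 -.013 .012 -.007 -1;0 -.001 -.001 -.013 .012 -.007 -1;0 -.001 -.001 -.013 .012 -.007 -1;0 -.001 -.001 -.013 .012 -.007 -1' && python3 -m pendant '0 0 0 0 0 0 -1;0 0 0 0 0 0 -1;0 0 0 0 0 0 -1;0 0 0 0 0 0 -1;0 0 0 0 0 0 -1;0 0 0 0 0 0 -1;0 0 0 0 0 0 -1;0 0 0 0 0 0 -1' && python3 -c "
from h import *
rows([([.525,-.1705,.029],tool(8))])"
```

```text
time_s: 5.0
tool_pos: [0.5248, -0.1706, 0.0286]
ee_rot: [-3.141, 0.001, -3.003]
contact_force: [0.5, -0.5, 2.5]
gripper_width: 0.0368
finger_force: 62.3
time_s: 5.8
tool_pos: [0.5248, -0.1706, 0.0286]
ee_rot: [-3.141, 0.001, -3.003]
contact_force: [-0.8, -0.9, 5.4]
gripper_width: 0.0367
finger_force: 62.4
-0.0001 0.0002 -0.0003 -0.0012 0.0003 -0.0021
now [ 0.5248 -0.1706  0.0286] [-1.7998e+02  4.0000e-02 -1.7206e+02] F [-0.8 -0.9  5.4] w 0.0367 ff 62.4 t 5.8
```

```bash
cat >> h.py <<'E'
BAY=np.array([.5452,.0454,.022]); YAW=-12.7; OFF=(35.,28.6)
def pose(n,h,th,y=0):
    """nose lower edge at bay x=n, height h above bay floor (mm), tilt th deg"""
    c,s=np.cos(np.radians(th)),np.sin(np.radians(th))
    l=np.array([n+OFF[0]*c-OFF[1]*s,y,h+OFF[0]*s+OFF[1]*c])/1000
    return BAY+Ro.from_euler('z',YAW,degrees=True).apply(l),tool(YAW,th)
def where():
    """inverse of pose from the measured state"""
    s=robot.get_state();R=Ro.from_euler('z',-YAW,degrees=True)
    l=R.apply(np.array(s['tool_pos'])-BAY)*1000
    M=(R*Ro.from_euler('xyz',s['ee_rot'])*Ro.from_euler('y',180,degrees=True)).as_matrix()
    v=np.array([OFF[0],0,OFF[1]])
    th=np.degrees(np.arctan2(M[2,0],M[0,0])); q=l-M@v
    print('n %.2f y %.2f h %.2f th %.2f yawerr %.2f roll %.2f'%(*q,th,np.degrees(np.arctan2(M[1,0],M[0,0])),np.degrees(M[2,1])),'Fbay',R.apply(s['contact_force']).round(1),'M',R.apply(s['moment']).round(2))
E
python3 -m pendant '0 0 0 0 0 -.03 -1;0 0 0 0 0 -.08 -1;0 0 0 0 0 -.15 -1;0 0 0 0 0 -.3 -1;0 0 0 0 0 -.45 -1;0 0 0 0 0 -.6 -1;0 0 0 0 0 -.6 -1;0 0 0 0 0 -.6 -1' && python3 -c "
from h import *
rows([pose(-28,90,0),pose(-28,60,15)])"
```

```text
time_s: 6.6
tool_pos: [0.5243, -0.1705, 0.1492]
ee_rot: [-3.141, 0.001, -3.003]
contact_force: [-0.3, -1.0, -3.0]
gripper_width: 0.0368
finger_force: 61.8
-0.0001 0.0004 0.1147 -0.2851 1.0423 0.0428
0.0149 -0.0821 0.1140 -0.2448 1.0575 0.1523
now [ 0.5243 -0.1705  0.1492] [-1.7997e+02  6.0000e-02 -1.7206e+02] F [-0.3 -1.  -3. ] w 0.0368 ff 61.8 t 6.6
```

```bash
python3 -m pendant '0 0 .02 -.04 .1 0 -1;0 0 .04 -.1 .3 0 -1;0 0 .06 -.15 .5 0 -1;0 0 .08 -.2 .7 .02 -1;0 0 .1 -.25 .85 .04 -1;0 0 .114 -.28 .95 .04 -1;0 0 .114 -.28 1 .04 -1;0 0 .114 -.28 1 .04 -1' && python3 -c "
from h import *
rows([pose(-28,60,15)])"
```

```text
time_s: 7.4
tool_pos: [0.5509, 0.0369, 0.1391]
ee_rot: [-3.141, -0.003, 2.926]
contact_force: [-0.7, -0.1, -2.9]
gripper_width: 0.0368
finger_force: 61.7
0.0001 -0.0844 0.0020 0.0447 0.0353 0.1023
now [0.5509 0.0369 0.1391] [-179.97   -0.19  167.65] F [-0.7 -0.1 -2.9] w 0.0368 ff 61.7 t 7.4
```

```bash
python3 -m pendant '0 -.02 0 .01 .01 .02 -1;0 -.04 0 .02 .02 .05 -1;0 -.06 0 .03 .03 .08 -1;0 -.083 0 .045 .035 .1 -1;0 -.083 .001 .045 .035 .102 -1;0 -.083 .001 .045 .035 .102 -1;0 -.083 .001 .045 .035 .102 -1;0 -.083 .001 .045 .035 .102 -1'
python3 - <<'E'
from h import *
where(); rows([pose(-28,60,15)])
c=save('top');s=save('scene')
b=cv2.resize(s['pixels'][140:260,150:290,::-1],(560,480),interpolation=cv2.INTER_CUBIC)
a=cv2.resize(c['pixels'][170:260,190:250,::-1],(240,480),interpolation=cv2.INTER_CUBIC)
cv2.imwrite('pics/hov.png',np.hstack([a,b]))
E
```

```text
time_s: 8.2
tool_pos: [0.5463, 0.0432, 0.1204]
ee_rot: [3.141, 0.262, 2.917]
contact_force: [-0.2, 0.4, -1.4]
gripper_width: 0.0364
finger_force: 61.7
n -24.87 y -1.81 h 61.71 th 15.01 yawerr -0.15 roll 0.04 Fbay [-0.3  0.3 -1.4] M [-0.01  0.42 -0.04]
-0.0000 0.0001 -0.0008 0.0173 0.0094 0.0043
now [0.5463 0.0432 0.1204] [179.96  15.01 167.15] F [-0.2  0.4 -1.4] w 0.0364 ff 61.7 t 8.2
```

View pics/hov.png

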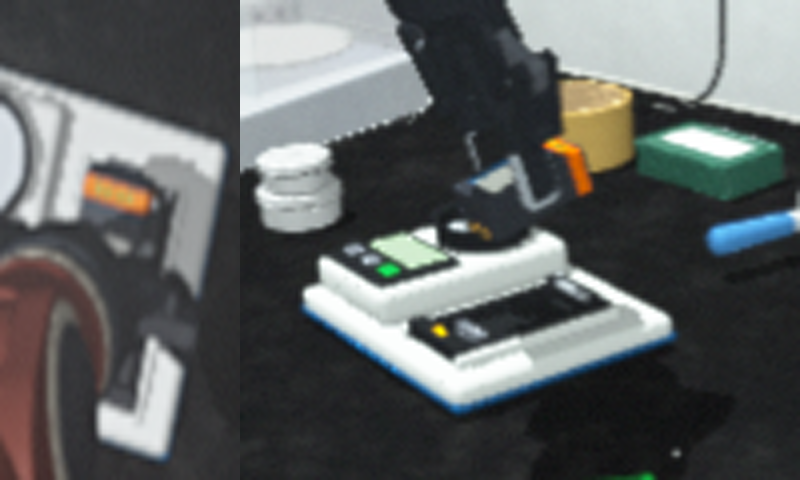

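The hover view shows the pack held nose down: orange tail at scene crop (568,165), brass nose at (480,232), hanging above the bay. I'll check the held pack in pack coordinates using the orange band.

Run:
```python
from h import *
s=robot.get_state();R=Ro.from_euler('xyz',s['ee_rot'])*Ro.from_euler('y',180,degrees=True)
for n in('top','scene'):
    c=load(n);V,U=np.mgrid[0:420,0:560];P=world(c,U.ravel(),V.ravel())
    h=cv2.cvtColor(c['pixels'],cv2.COLOR_RGB2HSV).reshape(-1,3)
    m=(h[:,0]<18)&(h[:,0]>4)&(h[:,1]>150)&(h[:,2]>90)
    q=R.inv().apply(P-s['tool_pos'])*1000+[35,0,28.6]
    m&=(abs(q[:,0]-65)<15)&(abs(q[:,1])<30)&(abs(q[:,2]-14)<25)
    q=q[m]; t=q[q[:,2]>23] if n=='top' else q
    print(n,m.sum(),'median',np.median(t,0).round(2),'p5',np.percentile(t,5,0).round(1),'p95',np.percentile(t,95,0).round(1))
    r=cv2.minAreaRect(t[:,:2].astype(np.float32)); print(r)
where(); rows([pose(-28,25,15),pose(-28,12,15)])
```

```text
top 33 median [64.15 -8.93 28.6 ] p5 [ 60.8 -20.   25.6] p95 [67.9 12.4 31.7]
((64.05150604248047, -3.4666481018066406), (9.110739707946777, 34.00959396362305), 0.46849846839904785)
scene 55 median [ 64.92 -17.92  17.9 ] p5 [ 59.4 -20.1   3.1] p95 [70.1 -4.7 28.8]
((64.54907989501953, -7.224982261657715), (12.94705867767334, 26.859764099121094), 1.7773549556732178)
n -25.46 y -1.57 h 61.52 th 14.98 yawerr -0.11 roll 0.03 Fbay [-0.9  0.1 -2.6] M [0.02 0.4  0.03]
0.0000 -0.0001 -0.0006 0.0595 0.0081 0.1730
0.0000 -0.0001 -0.0006 0.0763 0.0080 0.2358
now [0.5458 0.0436 0.1202] [179.97  14.98 167.19] F [-0.8  0.3 -2.6] w 0.0366 ff 61.7 t 8.3
```

```bash
python3 -m pendant '0 0 -.0006 .03 .008 .05 -1;0 0 -.0006 .045 .008 .1 -1;0 0 -.0006 .06 .008 .15 -1;0 0 -.0006 .07 .008 .2 -1;0 0 -.0006 .076 .008 .23 -1;0 0 -.0006 .076 .008 .236 -1;0 0 -.0006 .076 .008 .236 -1;0 0 -.0006 .076 .008 .236 -1' && python3 -c "
from h import *
where();eyes.read_camera('top');eyes.read_camera('top');eyes.read_camera('top');eyes.read_camera('top');where()
rows([pose(-28,8,15),pose(-28,4,15),pose(-28,1,15)])"
```

```text
time_s: 9.1
tool_pos: [0.5433, 0.0462, 0.0707]
ee_rot: [3.141, 0.262, 2.921]
contact_force: [0.5, 0.0, -2.3]
gripper_width: 0.0367
finger_force: 61.7
n -28.47 y 0.38 h 12.02 th 14.98 yawerr 0.04 roll 0.01 Fbay [ 0.4  0.1 -2.3] M [ 0.01  0.4  -0.03]
n -28.62 y 0.41 h 12.11 th 14.98 yawerr 0.05 roll 0.01 Fbay [-0.8 -0.3 -1.6] M [0.04 0.35 0.03]
0.0001 -0.0001 0.0002 0.0023 -0.0021 0.0206
0.0001 -0.0001 0.0002 0.0075 -0.0021 0.0399
0.0001 -0.0001 0.0002 0.0114 -0.0022 0.0544
now [0.5431 0.0463 0.0708] [179.99  14.98 167.35] F [-0.8 -0.1 -1.6] w 0.0368 ff 61.7 t 9.3
```

```bash
python3 -m pendant '0 0 0 .001 -.002 .01 -1;0 0 0 .002 -.002 .015 -1;0 0 0 .003 -.002 .02 -1;0 0 0 .004 -.002 .025 -1;0 0 0 .005 -.002 .03 -1;0 0 0 .005 -.002 .03 -1;0 0 0 .005 -.002 .03 -1;0 0 0 .005 -.002 .03 -1' && python3 -c "
from h import *
where()" && python3 -m pendant '0 0 0 .001 0 .003 -1;0 0 0 .001 0 .006 -1;0 0 0 .002 0 .009 -1;0 0 0 .003 0 .012 -1;0 0 0 .003 0 .015 -1;0 0 0 .003 0 .015 -1;0 0 0 .003 0 .015 -1;0 0 0 .003 0 .015 -1' && python3 -c "
from h import *
where();rows([pose(-28,1,15)])"
```

```text
time_s: 10.1
tool_pos: [0.5434, 0.0457, 0.0643]
ee_rot: [-3.141, 0.261, 2.921]
contact_force: [0.1, 0.4, -1.9]
gripper_width: 0.0364
finger_force: 61.7
n -28.26 y -0.09 h 5.68 th 14.94 yawerr 0.05 roll -0.01 Fbay [-0.   0.4 -1.9] M [-0.05  0.39 -0.02]
time_s: 10.9
tool_pos: [0.5439, 0.0462, 0.0614]
ee_rot: [3.141, 0.261, 2.921]
contact_force: [0.7, 2.3, -2.0]
gripper_width: 0.0364
finger_force: 61.7
n -27.84 y 0.51 h 2.69 th 14.97 yawerr 0.07 roll 0.03 Fbay [ 0.1  2.4 -2. ] M [0.5  0.29 0.11]
0.0003 -0.0001 0.0004 0.0030 -0.0026 0.0078
now [0.5439 0.0462 0.0614] [179.97  14.97 167.37] F [ 0.7  2.3 -2. ] w 0.0364 ff 61.7 t 10.9
```

```bash
python3 -m pendant '0 0 0 0 .003 0 -1;0 0 0 0 .005 0 -1;0 0 0 0 .005 0 -1;0 0 0 .001 .005 .003 -1;0 0 0 .001 .005 .006 -1;0 0 0 .001 .005 .006 -1;0 0 0 .001 .005 .006 -1;0 0 0 .001 .005 .006 -1' && python3 -c "
from h import *
where();rows([pose(-28,1,15),pose(-36,1,15)])"
```

```text
time_s: 11.7
tool_pos: [0.5437, 0.0465, 0.0599]
ee_rot: [-3.141, 0.26, 2.921]
contact_force: [0.5, 0.6, -1.9]
gripper_width: 0.037
finger_force: 61.7
n -28.21 y 0.72 h 1.27 th 14.91 yawerr 0.05 roll -0.03 Fbay [ 0.4  0.7 -1.9] M [ 0.17  0.43 -0.02]
-0.0001 -0.0005 0.0003 -0.0004 -0.0038 0.0013
-0.0001 -0.0005 0.0003 0.0382 -0.0038 -0.0090
now [0.5437 0.0465 0.0599] [-179.97   14.91  167.35] F [ 0.5  0.6 -1.9] w 0.037 ff 61.7 t 11.7
```

```bash
python3 -m pendant '0 0 0 .006 .001 -.0015 -1;0 0 0 .012 .001 -.003 -1;0 0 0 .018 .001 -.0045 -1;0 0 0 .024 .001 -.006 -1;0 0 0 .029 .001 -.0075 -1;0 0 0 .034 .001 -.009 -1;0 0 0 .038 .001 -.01 -1;0 0 0 .038 .001 -.01 -1' && python3 -c "
from h import *
where();rows([pose(-38,1,15,.8),pose(-39,1,15,.8),pose(-39,1,10,.8)])"
```

```text
time_s: 12.5
tool_pos: [0.5381, 0.0479, 0.0606]
ee_rot: [3.141, 0.265, 2.92]
contact_force: [6.4, -1.2, -4.3]
gripper_width: 0.0367
finger_force: 61.4
n -33.83 y 0.91 h 1.87 th 15.17 yawerr -0.00 roll 0.02 Fbay [ 6.5  0.2 -4.3] M [-0.3  -0.77 -0.04]
0.0001 0.0009 -0.0000 0.0209 -0.0005 -0.0007
0.0001 0.0009 -0.0000 0.0257 -0.0005 -0.0020
0.0001 0.0287 0.0000 0.0139 -0.0005 0.0138
now [0.5381 0.0479 0.0606] [179.98  15.17 167.3 ] F [ 6.4 -1.2 -4.3] w 0.0367 ff 61.4 t 12.5
```

```bash
python3 -m pendant '0 0 0 .006 0 0 -1;0 0 0 .012 0 0 -1;0 0 0 .018 0 -.001 -1;0 0 0 .024 0 -.002 -1;0 0 0 .029 0 -.003 -1;0 0 0 .029 0 -.003 -1;0 0 0 .029 0 -.003 -1;0 0 0 .029 0 -.003 -1' && python3 -c "
from h import *
where();rows([pose(-38.7,.8,t,.8) for t in (15,12,9,7,5)])"
```

```text
time_s: 13.3
tool_pos: [0.5349, 0.0486, 0.0608]
ee_rot: [3.14, 0.27, 2.919]
contact_force: [6.5, -3.3, -1.8]
gripper_width: 0.0365
finger_force: 61.4
n -36.82 y 0.98 h 1.87 th 15.48 yawerr -0.07 roll 0.09 Fbay [ 7.1 -1.8 -1.8] M [-0.48 -1.34 -0.06]
0.0004 0.0027 -0.0004 0.0093 -0.0005 0.0041
0.0004 0.0193 -0.0004 0.0021 -0.0005 0.0135
0.0004 0.0360 -0.0004 -0.0045 -0.0005 0.0233
0.0004 0.0471 -0.0003 -0.0087 -0.0005 0.0300
0.0004 0.0582 -0.0003 -0.0126 -0.0005 0.0369
now [0.5349 0.0486 0.0608] [179.91  15.48 167.23] F [ 6.5 -3.3 -1.8] w 0.0365 ff 61.4 t 13.3
```

```bash
python3 -m pendant '0 .003 0 .005 -.001 .001 -1;0 .006 0 .01 -.001 .003 -1;0 .01 0 .012 -.001 .005 -1;0 .014 0 .011 -.001 .008 -1;0 .018 0 .01 -.001 .011 -1;0 .023 0 .008 -.001 .014 -1;0 .028 0 .006 -.001 .017 -1;0 .028 0 .006 -.001 .017 -1' && python3 -c "
from h import *
where();rows([pose(-39.2,.8,t,.8) for t in (10,9,7,5)])
s=save('scene');cv2.imwrite('pics/push.png',cv2.resize(s['pixels'][170:250,160:280,::-1],(780,520),interpolation=cv2.INTER_CUBIC))"
```

```text
time_s: 14.1
tool_pos: [0.5369, 0.0481, 0.0582]
ee_rot: [3.139, 0.187, 2.918]
contact_force: [7.5, -5.1, 3.5]
gripper_width: 0.0368
finger_force: 62.0
n -37.75 y 0.95 h 1.62 th 10.70 yawerr -0.10 roll 0.15 Fbay [ 8.4 -3.3  3.5] M [-0.45 -1.69 -0.04]
0.0008 0.0039 -0.0005 0.0062 -0.0001 0.0049
0.0008 0.0095 -0.0005 0.0037 -0.0001 0.0080
0.0008 0.0206 -0.0005 -0.0010 -0.0001 0.0143
0.0008 0.0317 -0.0005 -0.0054 -0.0002 0.0208
now [0.5369 0.0481 0.0582] [179.84  10.7  167.2 ] F [ 7.5 -5.1  3.5] w 0.0368 ff 62.0 t 14.1
```

View pics/push.png

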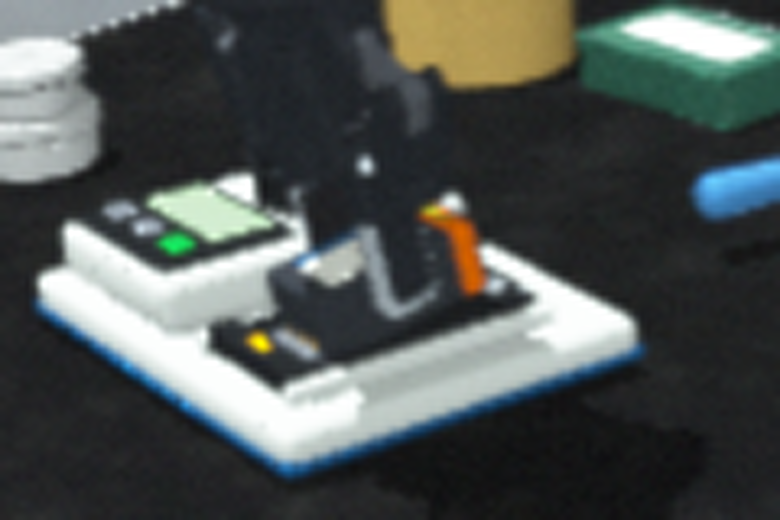

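The pack's nose is in the bay against the contacts (crop 290,330), and the orange tail (460,255) is still above the keeper. I'll push slightly more while rocking it down.

```bash
python3 -m pendant '0 0 0 .004 -.002 .001 -1;0 0 0 .008 -.002 .002 -1;0 .004 0 .01 -.002 .004 -1;0 .008 0 .009 -.002 .006 -1;0 .012 0 .008 -.002 .007 -1;0 .016 0 .007 -.002 .009 -1;0 .02 0 .005 -.002 .01 -1;0 .02 0 .005 -.002 .01 -1' && python3 -c "
from h import *
where();rows([pose(-39.2,1.6,t,.7) for t in (7,5,3,1)])"
```

```text
time_s: 14.95
tool_pos: [0.5374, 0.048, 0.0565]
ee_rot: [3.138, 0.127, 2.919]
contact_force: [8.7, -3.7, 4.5]
gripper_width: 0.0367
finger_force: 62.2
n -39.25 y 0.98 h 1.66 th 7.27 yawerr -0.08 roll 0.19 Fbay [ 9.3 -1.6  4.5] M [-0.41 -1.97 -0.01]
0.0010 0.0015 -0.0004 -0.0009 -0.0007 0.0011
0.0010 0.0126 -0.0004 -0.0057 -0.0007 0.0074
0.0010 0.0237 -0.0004 -0.0104 -0.0008 0.0137
0.0010 0.0348 -0.0004 -0.0148 -0.0008 0.0203
now [0.5374 0.048  0.0565] [179.81   7.27 167.22] F [ 8.7 -3.7  4.5] w 0.0367 ff 62.2 t 14.95
```

```bash
python3 -m pendant '0 .003 0 0 -.001 .001 -1;0 .006 0 -.002 -.001 .003 -1;0 .009 0 -.004 -.001 .005 -1;0 .012 0 -.005 -.001 .007 -1;0 .015 0 -.006 -.001 .009 -1;0 .018 0 -.008 -.001 .01 -1;0 .018 0 -.008 -.001 .01 -1;0 .018 0 -.008 -.001 .01 -1' && python3 -c "
from h import *
where();rows([pose(-39.2,1.4,t,.7) for t in (4,2,0,-1)])"
```

```text
time_s: 15.75
tool_pos: [0.5389, 0.0476, 0.0546]
ee_rot: [3.138, 0.07, 2.919]
contact_force: [9.1, -3.7, 5.2]
gripper_width: 0.0365
finger_force: 62.4
n -39.49 y 0.91 h 1.60 th 4.03 yawerr -0.04 roll 0.18 Fbay [ 9.7 -1.6  5.2] M [-0.3  -1.88 -0.02]
0.0010 0.0002 -0.0002 -0.0015 -0.0005 0.0012
0.0010 0.0113 -0.0002 -0.0064 -0.0005 0.0074
0.0010 0.0224 -0.0002 -0.0110 -0.0005 0.0137
0.0010 0.0280 -0.0002 -0.0133 -0.0005 0.0170
now [0.5389 0.0476 0.0546] [179.81   4.03 167.26] F [ 9.1 -3.7  5.2] w 0.0365 ff 62.4 t 15.75
```

```bash
python3 -m pendant '0 .003 0 -.001 -.001 .002 -1;0 .006 0 -.003 -.001 .004 -1;0 .009 0 -.004 -.001 .006 -1;0 .012 0 -.006 -.001 .008 -1;0 .016 0 -.008 -.001 .01 -1;0 .02 0 -.01 -.001 .012 -1;0 .022 0 -.011 -.001 .013 -1;0 .022 0 -.011 -.001 .013 -1' && python3 -c "
from h import *
where();rows([pose(-39.2,1,t,.7) for t in (0,-1,-2)])
s=save('scene');cv2.imwrite('pics/down.png',cv2.resize(s['pixels'][170:250,160:280,::-1],(780,520),interpolation=cv2.INTER_CUBIC))"
```

```text
time_s: 16.55
tool_pos: [0.5411, 0.0472, 0.0519]
ee_rot: [3.138, 0.001, 2.92]
contact_force: [9.5, -2.6, 4.3]
gripper_width: 0.0366
finger_force: 62.5
n -39.37 y 0.94 h 1.23 th 0.05 yawerr -0.02 roll 0.19 Fbay [ 9.9 -0.5  4.3] M [-0.1  -1.91  0.  ]
0.0011 0.0003 -0.0001 -0.0010 -0.0006 0.0013
0.0011 0.0058 -0.0001 -0.0034 -0.0006 0.0044
0.0011 0.0114 -0.0001 -0.0058 -0.0007 0.0075
now [0.5411 0.0472 0.0519] [1.7981e+02 5.0000e-02 1.6728e+02] F [ 9.5 -2.6  4.3] w 0.0366 ff 62.5 t 16.55
```

View pics/down.png

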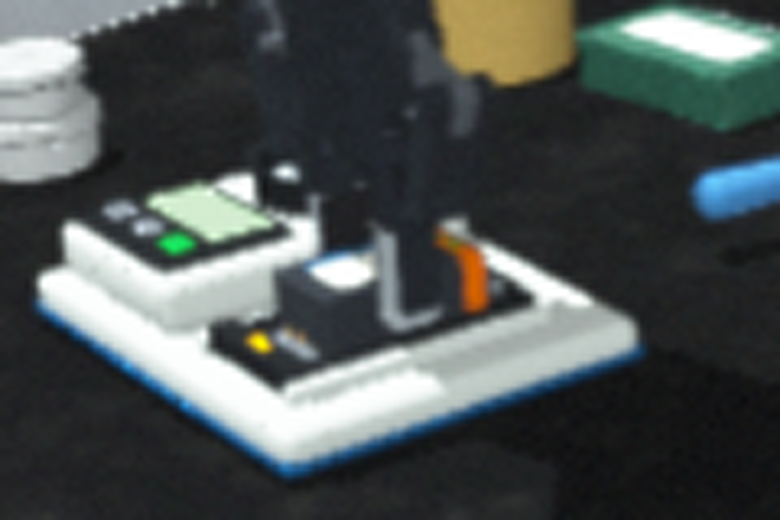

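The pack now sits nearly flat, with the orange tail low at the keeper (crop 475,275). I'll press the tail down gently and watch the force.

```bash
python3 -m pendant '0 .002 0 -.001 -.001 .001 -1;0 .004 0 -.002 -.001 .003 -1;0 .006 0 -.003 -.001 .005 -1;0 .008 0 -.004 -.001 .007 -1;0 .008 0 -.004 -.001 .009 -1;0 .008 0 -.004 -.001 .009 -1;0 .008 0 -.004 -.001 .009 -1;0 .008 0 -.004 -.001 .009 -1'
python3 - <<'E'
from h import *
where()
st=robot.get_state()
for n in('scene','top'):
    c=save(n);V,U=np.mgrid[0:420,0:560];P=world(c,U.ravel(),V.ravel())
    R=Ro.from_euler('z',-YAW,degrees=True);q=R.apply(P-BAY)*1000
    h=cv2.cvtColor(c['pixels'],cv2.COLOR_RGB2HSV).reshape(-1,3)
    m=(h[:,0]<18)&(h[:,0]>4)&(h[:,1]>150)&(h[:,2]>90)&(abs(q[:,0]-25)<20)&(abs(q[:,1])<30)&(q[:,2]>5)
    w=(h[:,1]<60)&(h[:,2]>110)&(abs(q[:,0]+15)<20)&(abs(q[:,1])<17)&(q[:,2]>22)&(q[:,2]<36)
    for k in(m,w):
        if k.sum()>4: print(n,k.sum(),np.median(q[k],0).round(1),np.percentile(q[k],5,0).round(1),np.percentile(q[k],95,0).round(1))
E
```

```text
time_s: 17.4
tool_pos: [0.5414, 0.0471, 0.0511]
ee_rot: [3.138, -0.024, 2.92]
contact_force: [5.6, -2.4, 11.7]
gripper_width: 0.0364
finger_force: 63.5
n -39.73 y 0.93 h 1.34 th -1.39 yawerr 0.00 roll 0.20 Fbay [ 6.  -1.1 11.7] M [-0.22 -1.66 -0.02]
scene 42 [ 23.5 -17.6  20.7] [ 18.9 -21.8  10.1] [27.6 -6.2 29.8]
scene 46 [-17.5  -2.1  29.4] [-29.1 -14.9  28.5] [-5.5  9.5 30.4]
```

The label and the orange top both read about 29.5 mm, so the pack is level and on the floor. I'll let it come forward under the lip.

```bash
python3 -m pendant '0 0 0 -.002 0 -.001 -1;0 0 0 -.004 0 -.002 -1;0 0 0 -.006 0 -.002 -1;0 0 0 -.008 0 -.002 -1;0 0 0 -.01 0 -.002 -1;0 0 0 -.012 0 -.002 -1;0 0 0 -.014 0 -.002 -1;0 0 0 -.014 0 -.002 -1' && python3 -c "
from h import *
where()"
```

```text
time_s: 18.3
tool_pos: [0.5415, 0.0471, 0.051]
ee_rot: [3.139, -0.03, 2.92]
contact_force: [1.9, -1.6, 13.7]
gripper_width: 0.0368
finger_force: 63.6
n -39.81 y 0.93 h 1.51 th -1.72 yawerr 0.03 roll 0.16 Fbay [ 2.2 -1.1 13.7] M [-0.22 -0.97 -0.03]
```

```bash
python3 -m pendant '0 0 0 0 0 -.001 -1;0 0 0 0 0 -.002 -1;0 0 0 0 0 -.003 -1;0 -.002 0 0 0 -.004 -1;0 -.003 0 0 0 -.005 -1;0 -.004 0 0 0 -.005 -1;0 -.004 0 0 0 -.005 -1;0 -.004 0 0 0 -.005 -1' && python3 -c "
from h import *
where()"
```

```text
time_s: 19.1
tool_pos: [0.5421, 0.047, 0.0511]
ee_rot: [3.139, -0.017, 2.92]
contact_force: [5.6, -0.4, 5.6]
gripper_width: 0.0368
finger_force: 62.7
n -38.87 y 0.90 h 1.08 th -0.95 yawerr 0.03 roll 0.16 Fbay [5.6 0.9 5.6] M [-0.05 -1.29  0.04]
```

```bash
python3 -m pendant '0 0 0 -.002 0 -.001 -1;0 0 0 -.004 0 -.001 -1;0 0 0 -.006 0 -.001 -1;0 0 0 -.008 0 -.001 -1;0 0 0 -.01 0 -.001 -1;0 0 0 -.012 0 -.001 -1;0 0 0 -.012 0 -.001 -1;0 0 0 -.012 0 -.001 -1' && python3 -c "
from h import *
where()"
```

```text
time_s: 19.9
tool_pos: [0.5426, 0.0469, 0.0511]
ee_rot: [3.139, -0.021, 2.921]
contact_force: [2.9, -0.4, 8.5]
gripper_width: 0.0368
finger_force: 62.9
n -38.43 y 0.93 h 1.23 th -1.18 yawerr 0.04 roll 0.13 Fbay [2.9 0.3 8.5] M [-0.06 -0.77 -0.02]
```

Run:
```python
from h import *
s=save('scene');K=np.array([[s['fx'],0,s['cx']],[0,s['fy'],s['cy']],[0,0,1.]]);T=np.linalg.inv(s['world_from_camera'])
u0,v0,f=195,190,10
im=cv2.resize(s['pixels'][v0:v0+50,u0:u0+75,::-1],None,fx=f,fy=f,interpolation=cv2.INTER_CUBIC)
def draw(n,y,tail,col,dz=0):
    th=np.arcsin(tail/70);c_,s_=np.cos(th),np.sin(th)
    L=[((a,b,h),(d,e,g)) for (a,b,h),(d,e,g) in [((0,-19,0),(70,-19,0)),((0,-19,28),(70,-19,28)),((0,-19,0),(0,-19,28)),((70,-19,0),(70,-19,28)),((0,19,28),(0,-19,28)),((70,19,28),(70,-19,28))]]
    for A,B in L:
        q=np.array([A,B],float);l=np.c_[n+q[:,0]*c_-q[:,2]*s_,q[:,1]+y,q[:,0]*s_+q[:,2]*c_+dz]/1000
        W=BAY+Ro.from_euler('z',YAW,degrees=True).apply(l);cam=W@T[:3,:3].T+T[:3,3]
        uv=cv2.projectPoints(cam,np.zeros(3),np.zeros(3),K,np.array(s['dist_coeffs'],float))[0][:,0]
        p=((uv-[u0,v0]+.5)*f).astype(int);cv2.line(im,tuple(map(int,p[0])),tuple(map(int,p[1])),col,1)
draw(-38.4,.9,0,(0,255,0));draw(-38.4,.9,5,(255,0,255))
cv2.imwrite('pics/ovl.png',im)
```

```text
(no output)
```

View pics/ovl.png

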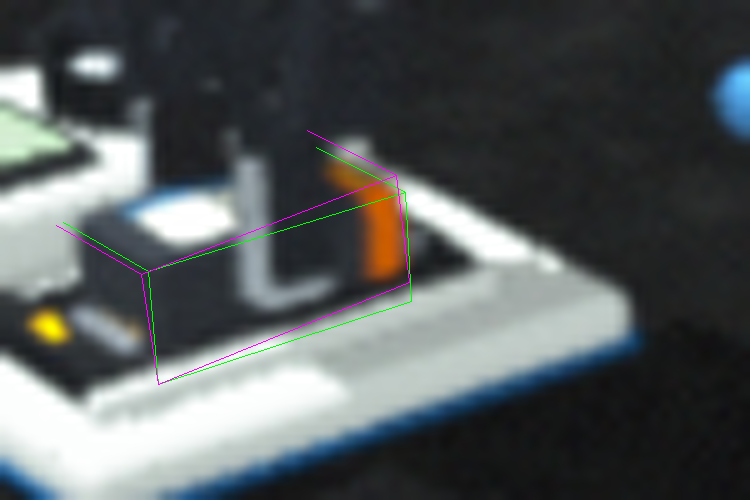

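Run:
```python
from h import *
A=[];B=[];C=[]
for i in range(8):
    c=eyes.read_camera('scene');V,U=np.mgrid[0:420,0:560];P=world(c,U.ravel(),V.ravel())
    q=Ro.from_euler('z',-YAW,degrees=True).apply(P-BAY)*1000
    h=cv2.cvtColor(c['pixels'],cv2.COLOR_RGB2HSV).reshape(-1,3)
    A.append(q[(abs(q[:,0]+22)<15)&(abs(q[:,1]+1)<13)&(q[:,2]>24)&(q[:,2]<36)])
    C.append(q[(abs(q[:,0])<60)&(abs(q[:,1]+40)<4)&(abs(q[:,2])<5)])
    o=(h[:,0]<18)&(h[:,0]>4)&(h[:,1]>150)&(h[:,2]>60)&(abs(q[:,0]-25)<15)&(abs(q[:,1])<16)&(q[:,2]>20)
    B.append(q[o])
for n,X in(('top',A),('deck',C)):
    X=np.vstack(X); 
    for _ in range(4):
        M=np.c_[X[:,:2],np.ones(len(X))];k=np.linalg.lstsq(M,X[:,2],rcond=None)[0];r=X[:,2]-M@k;X=X[abs(r)<2.5*r.std()]
    print(n,len(X),'slope x deg',np.degrees(k[0]).round(2),'y',np.degrees(k[1]).round(2),'std',r.std().round(2),'z at x=-35,0,35:',(k[2]+k[0]*np.array([-35,0,35])).round(2))
B=np.vstack(B);print('orange top',len(B),np.median(B,0),np.percentile(B,90,0))
where()
```

```text
top 471 slope x deg 1.88 y 0.33 std 0.92 z at x=-35,0,35: [28.94 30.09 31.23]
deck 642 slope x deg 0.07 y 4.21 std 0.83 z at x=-35,0,35: [2.82 2.87 2.91]
orange top 59 [ 24.64956582 -11.6398044   28.5298086 ] [28.26518136 -5.90771734 29.4831809 ]
n -38.45 y 0.91 h 1.20 th -1.18 yawerr 0.05 roll 0.13 Fbay [ 1.5 -1.   7.8] M [-0.1  -0.75 -0.09]
```

The top plane shows the tail still about 2° high: the pack turned roughly 3° in the grip, so the tongue is catching the lip's lower edge. I'll push back again, tip further, then ease forward.

```bash
python3 -m pendant '0 0 0 .004 0 -.002 -1;0 0 0 .008 0 -.003 -1;0 0 0 .012 0 -.003 -1;0 0 0 .016 0 -.003 -1;0 0 0 .02 0 -.003 -1;0 0 0 .022 0 -.003 -1;0 0 0 .022 0 -.003 -1;0 0 0 .022 0 -.003 -1' && python3 -c "
from h import *
where();rows([pose(-40,1,t,.9) for t in (-1,-3,-5)])"
```

```text
time_s: 21.15
tool_pos: [0.5415, 0.0471, 0.0512]
ee_rot: [3.139, -0.014, 2.92]
contact_force: [9.3, -3.2, -0.5]
gripper_width: 0.0366
finger_force: 62.0
n -39.41 y 0.95 h 1.13 th -0.80 yawerr 0.01 roll 0.17 Fbay [ 9.7 -1.1 -0.5] M [ 0.07 -2.03 -0.03]
0.0010 0.0011 0.0001 0.0024 0.0002 0.0013
0.0010 0.0122 0.0001 -0.0024 0.0001 0.0075
0.0010 0.0233 0.0001 -0.0071 0.0001 0.0139
now [0.5415 0.0471 0.0512] [179.83  -0.8  167.31] F [ 9.3 -3.2 -0.5] w 0.0366 ff 62.0 t 21.15
```

```bash
python3 -m pendant '0 0 0 .004 0 0 -1;0 .002 0 .005 0 .001 -1;0 .004 0 .005 0 .002 -1;0 .006 0 .004 0 .003 -1;0 .009 0 .003 0 .005 -1;0 .012 0 .002 0 .007 -1;0 .014 0 .001 0 .008 -1;0 .014 0 .001 0 .008 -1'
python3 - <<'E'
from h import *
where()
A=[]
for i in range(6):
    c=eyes.read_camera('scene');V,U=np.mgrid[0:420,0:560];P=world(c,U.ravel(),V.ravel())
    q=Ro.from_euler('z',-YAW,degrees=True).apply(P-BAY)*1000
    A.append(q[(abs(q[:,0]+22)<15)&(abs(q[:,1]+1)<13)&(q[:,2]>24)&(q[:,2]<36)])
X=np.vstack(A)
for _ in range(4):
    M=np.c_[X[:,:2],np.ones(len(X))];k=np.linalg.lstsq(M,X[:,2],rcond=None)[0];r=X[:,2]-M@k;X=X[abs(r)<2.5*r.std()]
print(len(X),np.degrees(k[:2]).round(2),(k[2]+k[0]*np.array([-35,35])).round(2))
where()
E
```

```text
time_s: 21.95
tool_pos: [0.541, 0.0472, 0.0511]
ee_rot: [3.138, -0.058, 2.92]
contact_force: [5.0, -2.5, 10.8]
gripper_width: 0.0368
finger_force: 63.5
n -41.06 y 0.90 h 2.54 th -3.33 yawerr 0.02 roll 0.18 Fbay [ 5.4 -1.3 10.8] M [-0.18 -1.69 -0.09]
322 [0.15 0.45] [29.52 29.7 ]
n -41.08 y 0.93 h 2.52 th -3.31 yawerr 0.02 roll 0.18 Fbay [ 5.2 -0.1 11.1] M [-0.2  -1.73 -0.04]
```

The slope is now 0.15°, so the pack is flat. I'll ease forward at this angle with less down force.

```bash
python3 -m pendant '0 0 0 -.003 0 -.001 -1;0 0 0 -.006 0 -.001 -1;0 0 0 -.009 0 -.002 -1;0 0 0 -.012 0 -.002 -1;0 0 0 -.015 0 -.002 -1;0 0 0 -.018 0 -.002 -1;0 0 0 -.018 0 -.002 -1;0 0 0 -.018 0 -.002 -1' && python3 -c "
from h import *
where()"
```

```text
time_s: 23.05
tool_pos: [0.5411, 0.0472, 0.051]
ee_rot: [3.139, -0.066, 2.92]
contact_force: [0.3, -0.8, 14.7]
gripper_width: 0.0366
finger_force: 63.8
n -41.23 y 0.88 h 2.76 th -3.76 yawerr 0.03 roll 0.13 Fbay [ 0.5 -0.7 14.7] M [-0.14 -0.61 -0.11]
```

```bash
python3 -m pendant '0 0 0 0 0 -.001 -1;0 0 0 0 0 -.002 -1;0 0 0 0 0 -.003 -1;0 0 0 0 0 -.004 -1;0 0 0 0 0 -.005 -1;0 0 0 0 0 -.006 -1;0 0 0 0 0 -.006 -1;0 0 0 0 0 -.006 -1' && python3 -c "
from h import *
where()"
```

```text
time_s: 23.85
tool_pos: [0.5411, 0.0472, 0.0511]
ee_rot: [3.14, -0.066, 2.92]
contact_force: [2.8, -0.8, 7.4]
gripper_width: 0.0365
finger_force: 62.9
n -41.21 y 0.89 h 2.85 th -3.77 yawerr 0.03 roll 0.11 Fbay [ 2.9 -0.2  7.4] M [ 0.   -1.05 -0.09]
```

```bash
python3 -m pendant '0 0 0 -.001 0 -.001 -1;0 0 0 -.002 0 -.001 -1;0 0 0 -.003 0 -.002 -1;0 0 0 -.004 0 -.003 -1;0 0 0 -.005 0 -.003 -1;0 0 0 -.006 0 -.003 -1;0 0 0 -.006 0 -.003 -1;0 0 0 -.006 0 -.003 -1' && python3 -c "
from h import *
where()"
```

```text
time_s: 24.65
tool_pos: [0.5411, 0.0472, 0.0511]
ee_rot: [3.14, -0.069, 2.921]
contact_force: [0.8, 0.4, 7.1]
gripper_width: 0.0367
finger_force: 62.8
n -41.25 y 0.86 h 2.95 th -3.93 yawerr 0.05 roll 0.09 Fbay [0.7 0.6 7.1] M [ 0.08 -0.87 -0.19]
```

```bash
python3 -m pendant '0 0 0 0 0 -.001 -1;0 0 0 0 0 -.002 -1;0 0 0 0 0 -.003 -1;0 0 0 0 0 -.004 -1;0 0 0 0 0 -.004 -1;0 0 0 0 0 -.005 -1;0 0 0 0 0 -.005 -1;0 0 0 0 0 -.005 -1' && python3 -c "
from h import *
where()"
```

```text
time_s: 25.45
tool_pos: [0.5411, 0.0472, 0.0511]
ee_rot: [3.14, -0.07, 2.921]
contact_force: [3.9, 2.0, 6.2]
gripper_width: 0.0367
finger_force: 62.7
n -41.29 y 0.84 h 3.01 th -3.98 yawerr 0.07 roll 0.08 Fbay [3.4 2.8 6.2] M [ 0.52 -1.3  -0.21]
```

```bash
python3 -m pendant '0 0 0 0 .001 -.002 -1;0 0 0 0 .002 -.004 -1;0 0 0 0 .002 -.006 -1;0 0 0 0 .002 -.008 -1;0 0 0 0 .002 -.01 -1;0 0 0 0 .002 -.01 -1;0 0 0 0 .002 -.01 -1;0 0 0 0 .002 -.01 -1' && python3 -c "
from h import *
where()"
```

```text
time_s: 26.25
tool_pos: [0.5417, 0.047, 0.0515]
ee_rot: [3.141, -0.069, 2.921]
contact_force: [7.5, 1.4, -6.0]
gripper_width: 0.0368
finger_force: 61.3
n -40.66 y 0.73 h 3.43 th -3.96 yawerr 0.06 roll 0.03 Fbay [ 7.  3. -6.] M [ 0.67 -2.07 -0.15]
```

```bash
python3 -m pendant '0 0 0 -.003 .001 0 -1;0 0 0 -.006 .002 .001 -1;0 0 0 -.009 .002 .001 -1;0 0 0 -.012 .002 .001 -1;0 0 0 -.014 .002 .002 -1;0 0 0 -.016 .002 .002 -1;0 0 0 -.016 .002 .002 -1;0 0 0 -.016 .002 .002 -1'
python3 - <<'E'
from h import *
where()
A=[]
for i in range(6):
    c=eyes.read_camera('scene');V,U=np.mgrid[0:420,0:560];P=world(c,U.ravel(),V.ravel())
    q=Ro.from_euler('z',-YAW,degrees=True).apply(P-BAY)*1000
    A.append(q[(abs(q[:,0]+20)<15)&(abs(q[:,1]+1)<13)&(q[:,2]>24)&(q[:,2]<36)])
X=np.vstack(A)
for _ in range(4):
    M=np.c_[X[:,:2],np.ones(len(X))];k=np.linalg.lstsq(M,X[:,2],rcond=None)[0];r=X[:,2]-M@k;X=X[abs(r)<2.5*r.std()]
print(len(X),np.degrees(k[:2]).round(2),(k[2]+k[0]*np.array([-35,35])).round(2))
where()
E
```

```text
time_s: 27.05
tool_pos: [0.5433, 0.0466, 0.0517]
ee_rot: [-3.141, -0.072, 2.921]
contact_force: [5.0, 1.1, -4.5]
gripper_width: 0.0372
finger_force: 61.5
n -39.11 y 0.70 h 3.67 th -4.14 yawerr 0.05 roll -0.01 Fbay [ 4.6  2.1 -4.5] M [ 0.53 -1.42 -0.2 ]
329 [0.21 0.17] [30.25 30.5 ]
n -38.92 y 0.72 h 3.68 th -4.12 yawerr 0.04 roll -0.01 Fbay [ 4.6  2.9 -5.3] M [ 0.6  -1.5  -0.16]
```

```bash
python3 -m pendant '0 0 0 -.003 0 .001 -1;0 0 0 -.006 0 .001 -1;0 0 0 -.009 0 .002 -1;0 0 0 -.012 0 .002 -1;0 0 0 -.014 0 .002 -1;0 0 0 -.016 0 .002 -1;0 0 0 -.016 0 .002 -1;0 0 0 -.016 0 .002 -1' && python3 -c "
from h import *
where()"
```

```text
time_s: 28.15
tool_pos: [0.5453, 0.0461, 0.0516]
ee_rot: [-3.141, -0.075, 2.921]
contact_force: [-1.8, 2.8, 4.8]
gripper_width: 0.0368
finger_force: 62.5
n -37.11 y 0.69 h 3.69 th -4.27 yawerr 0.07 roll -0.02 Fbay [-2.4  2.3  4.8] M [ 0.49  0.22 -0.16]
```

TCP sits at bay x ≈ 0 and Fx has reversed, so the tail is bearing on the keeper. I'll release with a partial opening, because the console is close.

```bash
python3 -m pendant '0 0 0 .002 0 0 -1;0 0 0 .004 0 0 -1;0 0 0 .004 0 0 0;0 0 0 .004 0 0 .1;0 0 0 .004 0 0 .2;0 0 0 .004 0 0 .2;0 0 0 .004 0 0 .2;0 0 0 .004 0 0 .2' && python3 -c "
from h import *
where();rows([])"
```

```text
time_s: 28.95
tool_pos: [0.5455, 0.046, 0.0514]
ee_rot: [-3.141, -0.072, 2.921]
contact_force: [0.0, 0.4, -0.3]
gripper_width: 0.0512
finger_force: 0.0
n -36.80 y 0.58 h 3.38 th -4.15 yawerr 0.04 roll -0.02 Fbay [-0.   0.4 -0.3] M [-0.01 -0.07 -0.01]
now [0.5455 0.046  0.0514] [-179.98   -4.15  167.34] F [ 0.   0.4 -0.3] w 0.0512 ff 0.0 t 28.95
```

Released with no contact force. I'll lift away and check.

```bash
python3 -m pendant '0 0 0 0 0 -.05 .2;0 0 0 0 0 -.12 .2;0 0 0 0 0 -.2 .2;0 0 0 0 0 -.35 .2;0 0 0 0 0 -.55 .2;0 0 0 0 0 -.75 .2;0 0 0 0 0 -.9 .2;0 0 0 0 0 -.9 .2' && python3 -m pendant '0 0 0 .8 0 0 .2;0 0 0 .8 0 0 .2;0 0 0 .8 0 0 .2;0 0 0 .8 0 0 .2;0 0 0 .8 0 0 .2;0 0 0 .8 0 0 .2;0 0 0 .8 0 0 .2;0 0 0 .8 0 0 .2'
python3 - <<'E'
from h import *
rows([])
c=save('top');A=[];B=[]
for i in range(6):
    s=save('scene')
    V,U=np.mgrid[0:420,0:560];P=world(s,U.ravel(),V.ravel());q=Ro.from_euler('z',-YAW,degrees=True).apply(P-BAY)*1000
    A.append(q[(abs(q[:,0])<33)&(abs(q[:,1]+1)<16)&(q[:,2]>23)&(q[:,2]<40)])
X=np.vstack(A)
for _ in range(4):
    M=np.c_[X[:,:2],np.ones(len(X))];k=np.linalg.lstsq(M,X[:,2],rcond=None)[0];r=X[:,2]-M@k;X=X[abs(r)<2.5*r.std()]
print('scene plane',len(X),np.degrees(k[:2]).round(2),(k[2]+k[0]*np.array([-35,35])).round(2))
P=world(c,U.ravel(),V.ravel());q=Ro.from_euler('z',-YAW,degrees=True).apply(P-BAY)*1000
m=(abs(q[:,0])<45)&(abs(q[:,1])<24)&(q[:,2]>20)&(q[:,2]<40);print('top rect',cv2.minAreaRect(q[m][:,:2].astype(np.float32)),np.median(q[m][:,2]))
a=cv2.resize(c['pixels'][170:260,150:250,::-1],(400,360),interpolation=cv2.INTER_CUBIC)
b=cv2.resize(s['pixels'][185:245,180:246,::-1],(396,360),interpolation=cv2.INTER_CUBIC)
cv2.imwrite('pics/end.png',np.hstack([a,b]))
E
```

```text
time_s: 29.75
tool_pos: [0.5613, 0.0432, 0.2367]
ee_rot: [3.138, -0.061, 2.921]
contact_force: [-0.1, 0.0, 0.1]
gripper_width: 0.0513
finger_force: 0.0
time_s: 30.55
tool_pos: [0.4038, 0.0779, 0.2423]
ee_rot: [-3.141, -0.072, 2.92]
contact_force: [0.4, 0.0, -0.0]
gripper_width: 0.0511
finger_force: 0.0
now [0.4038 0.0779 0.2423] [-179.98   -4.12  167.28] F [ 0.4  0.  -0. ] w 0.0511 ff 0.0 t 30.55
scene plane 911 [-1.72  1.3 ] [30.95 28.86]
top rect ((0.6604118347167969, -0.5286083221435547), (70.05513000488281, 38.55412292480469), 0.00931963324546814) 28.618093759192906
```

View pics/end.png

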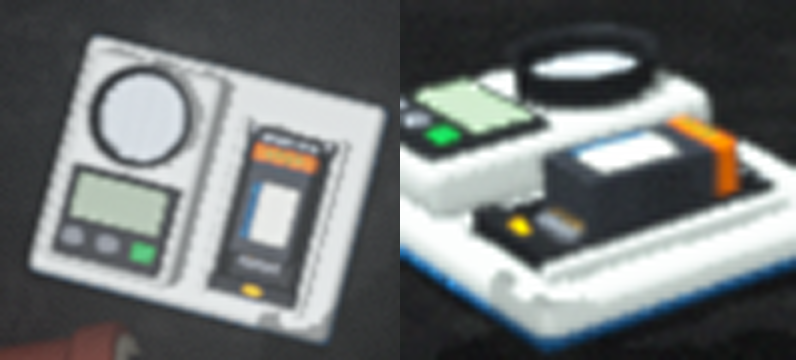

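The pack is in the bay with the orange tail at the keeper (left crop 285,157). The scene plane hints that the nose might be about 2 mm high, so I'll check with the top camera, taking the deck as reference.

Run:
```python
from h import *
def fit(X):
    for _ in range(5):
        M=np.c_[X[:,:2],np.ones(len(X))];k=np.linalg.lstsq(M,X[:,2],rcond=None)[0];r=X[:,2]-M@k;X=X[abs(r)<2.5*r.std()]
    return len(X),'slopes',np.degrees(k[:2]).round(2),'z(-33,33)',(k[2]+k[0]*np.array([-33,33])).round(2),'z0',k[2].round(2),'sd',r.std().round(2)
V,U=np.mgrid[0:420,0:560];Rb=Ro.from_euler('z',-YAW,degrees=True)
for n in('top','scene'):
    Q=[]
    for i in range(10):
        c=eyes.read_camera(n);Q.append(Rb.apply(world(c,U.ravel(),V.ravel())-BAY)*1000)
    q=np.vstack(Q)
    print(n,'pack',fit(q[(abs(q[:,0]-.7)<31)&(abs(q[:,1]+.3)<15)&(abs(q[:,2]-29)<5)]))
    print('  deck+x',fit(q[(abs(q[:,0]-60)<9)&(abs(q[:,1]-10)<45)&(abs(q[:,2])<6)]))
    print('  table',fit(q[(abs(q[:,0])<60)&(abs(q[:,1]+90)<30)&(abs(q[:,2]+22)<5)]))
    print('  cons',fit(q[(abs(q[:,0]+58)<8)&(abs(q[:,1]-90)<30)&(abs(q[:,2]-24)<6)]))
```

```text
top pack (3000, 'slopes', array([-1.78,  0.01]), 'z(-33,33)', array([29.75, 27.7 ]), 'z0', np.float64(28.73), 'sd', np.float64(2.06))
  deck+x (2360, 'slopes', array([ 0.08, -0.17]), 'z(-33,33)', array([-1.35, -1.26]), 'z0', np.float64(-1.31), 'sd', np.float64(2.18))
  table (10775, 'slopes', array([ 0.01, -0.16]), 'z(-33,33)', array([-22.69, -22.68]), 'z0', np.float64(-22.68), 'sd', np.float64(2.17))
  cons (1437, 'slopes', array([21.93, -0.21]), 'z(-33,33)', array([33.92, 59.19]), 'z0', np.float64(46.55), 'sd', np.float64(2.16))
scene pack (1232, 'slopes', array([-2.01,  0.38]), 'z(-33,33)', array([31.15, 28.84]), 'z0', np.float64(29.99), 'sd', np.float64(0.67))
  deck+x (421, 'slopes', array([-0.47,  0.  ]), 'z(-33,33)', array([0.86, 0.33]), 'z0', np.float64(0.59), 'sd', np.float64(0.74))
  table (6364, 'slopes', array([ 0.08, -0.01]), 'z(-33,33)', array([-21.59, -21.5 ]), 'z0', np.float64(-21.54), 'sd', np.float64(0.79))
  cons (953, 'slopes', array([29.02,  0.47]), 'z(-33,33)', array([36.54, 69.97]), 'z0', np.float64(53.25), 'sd', np.float64(1.81))
```

Both cameras agree: the tail is down, but the nose stands about 2 mm high, held by friction on the sprung block. I'll press lightly on the nose top with shut fingers.

Run:
```python
from h import *
f=lambda z:(BAY*[1,1,0]+Ro.from_euler('z',YAW,degrees=True).apply([-.022,.0003,z]),tool(YAW,0))
rows([f(.2),f(.1),f(.08)])
```

```text
-0.0001 -0.0230 0.0003 -0.6357 -0.0021 0.1672
-0.0001 -0.0230 0.0003 -0.6719 -0.0021 0.6659
-0.0001 -0.0230 0.0003 -0.6791 -0.0020 0.7656
now [0.4025 0.0782 0.2425] [-179.99   -4.14  167.35] F [-0.3 -0.1  0.8] w 0.0511 ff 0.0 t 31.9
```

```bash
python3 -m pendant '0 -.005 0 -.2 0 .05 -1;0 -.01 0 -.4 0 .1 -1;0 -.023 0 -.6 0 .16 -1;0 -.023 0 -.636 -.002 .2 -1;0 -.023 0 -.65 -.002 .4 -1;0 -.023 0 -.67 -.002 .6 -1;0 -.023 0 -.672 -.002 .666 -1;0 -.023 0 -.672 -.002 .666 -1'
python3 - <<'E'
from h import *
eyes.read_camera('top');eyes.read_camera('top');eyes.read_camera('top');eyes.read_camera('top')
f=lambda z:(BAY*[1,1,0]+Ro.from_euler('z',YAW,degrees=True).apply([-.022,.0003,z]),tool(YAW,0))
rows([f(.078),f(.073),f(.07)])
E
```

```text
time_s: 32.7
tool_pos: [0.5214, 0.0506, 0.0977]
ee_rot: [-3.14, -0.007, 2.921]
contact_force: [-0.5, -0.8, 0.1]
gripper_width: 0.0001
finger_force: 0.0
0.0003 0.0008 0.0003 0.0044 -0.0022 0.1167
0.0003 0.0008 0.0003 0.0045 -0.0022 0.1417
0.0003 0.0008 0.0003 0.0045 -0.0022 0.1567
now [0.5247 0.0508 0.1013] [1.7995e+02 1.4000e-01 1.6736e+02] F [-0.3  0.3  0.2] w -0.0001 ff 0.0 t 32.9
```

```bash
python3 -m pendant '0 .001 0 .004 -.002 .03 -1;0 .001 0 .004 -.002 .06 -1;0 .001 0 .004 -.002 .09 -1;0 .001 0 .004 -.002 .11 -1;0 .001 0 .004 -.002 .125 -1;0 .001 0 .004 -.002 .135 -1;0 .001 0 .004 -.002 .14 -1;0 .001 0 .004 -.002 .145 -1' && python3 -c "
from h import *
rows([])" && python3 -m pendant '0 0 0 0 0 .002 -1;0 0 0 0 0 .004 -1;0 0 0 0 0 .006 -1;0 0 0 0 0 .008 -1;0 0 0 0 0 .01 -1;0 0 0 0 0 .012 -1;0 0 0 0 0 .014 -1;0 0 0 0 0 .014 -1' && python3 -c "
from h import *
rows([])"
```

```text
time_s: 33.7
tool_pos: [0.5229, 0.0504, 0.0711]
ee_rot: [-3.141, -0.003, 2.921]
contact_force: [-1.8, -0.3, 3.6]
gripper_width: 0.0001
finger_force: 1.8
now [0.5229 0.0504 0.0711] [-179.99   -0.19  167.35] F [-1.8 -0.3  3.6] w 0.0001 ff 1.8 t 33.7
time_s: 34.5
tool_pos: [0.5224, 0.0506, 0.0691]
ee_rot: [-3.142, -0.004, 2.921]
contact_force: [-4.7, 0.3, 11.7]
gripper_width: 0.0001
finger_force: 5.6
now [0.5224 0.0506 0.0691] [-180.     -0.23  167.36] F [-4.7  0.3 11.7] w 0.0001 ff 5.6 t 34.5
```

```bash
python3 -m pendant '0 0 0 .001 0 .002 -1;0 0 0 .002 0 .004 -1;0 0 0 .002 0 .006 -1;0 0 0 .002 0 .006 -1;0 0 0 .002 0 .006 -1;0 0 0 .002 0 .006 -1;0 0 0 .002 0 .006 -1;0 0 0 .002 0 .006 -1' && python3 -c "
from h import *
rows([])" && python3 -m pendant '0 0 0 0 0 -.03 -1;0 0 0 0 0 -.08 -1;0 0 0 0 0 -.2 -1;0 0 0 0 0 -.4 -1;0 0 0 0 0 -.6 -1;0 0 0 0 0 -.8 -1;0 0 0 0 0 -.8 -1;0 0 0 0 0 -.8 -1' && python3 -m pendant '0 0 0 .7 0 0 -1;0 0 0 .7 0 0 -1;0 0 0 .7 0 0 -1;0 0 0 .7 0 0 -1;0 0 0 .7 0 0 -1;0 0 0 .7 0 0 -1;0 0 0 .7 0 0 -1;0 0 0 .7 0 0 -1'
python3 - <<'E'
from h import *
def fit(X):
    for _ in range(5):
        M=np.c_[X[:,:2],np.ones(len(X))];k=np.linalg.lstsq(M,X[:,2],rcond=None)[0];r=X[:,2]-M@k;X=X[abs(r)<2.5*r.std()]
    return len(X),'slopes',np.degrees(k[:2]).round(2),'z(-33,33)',(k[2]+k[0]*np.array([-33,33])).round(2)
V,U=np.mgrid[0:420,0:560];Rb=Ro.from_euler('z',-YAW,degrees=True)
for n in('top','scene'):
    Q=[]
    for i in range(10):
        c=eyes.read_camera(n);Q.append(Rb.apply(world(c,U.ravel(),V.ravel())-BAY)*1000)
    q=np.vstack(Q)
    print(n,'pack',fit(q[(abs(q[:,0]-.7)<31)&(abs(q[:,1]+.3)<15)&(abs(q[:,2]-29)<5)]))
    if n=='top': m=(abs(Q[0][:,0])<45)&(abs(Q[0][:,1])<24)&(Q[0][:,2]>20)&(Q[0][:,2]<40);print(cv2.minAreaRect(Q[0][m][:,:2].astype(np.float32)))
E
```

```text
time_s: 35.3
tool_pos: [0.5224, 0.0506, 0.0691]
ee_rot: [3.141, -0.003, 2.921]
contact_force: [-5.4, 0.2, 18.3]
gripper_width: -0.0003
finger_force: 9.5
now [0.5224 0.0506 0.0691] [ 1.7998e+02 -1.7000e-01  1.6735e+02] F [-5.4  0.2 18.3] w -0.0003 ff 9.5 t 35.3
time_s: 36.1
tool_pos: [0.5236, 0.0503, 0.2278]
ee_rot: [3.141, -0.001, 2.921]
contact_force: [-0.5, 0.9, -1.6]
gripper_width: -0.0
finger_force: 0.0
time_s: 36.9
tool_pos: [0.3873, 0.0807, 0.2271]
ee_rot: [-3.141, -0.003, 2.92]
contact_force: [-0.2, -0.6, -0.3]
gripper_width: -0.0001
finger_force: 0.0
top pack (2919, 'slopes', array([-0.14,  0.09]), 'z(-33,33)', array([27.8 , 27.65]))
((0.5208282470703125, -0.3170185089111328), (38.69758987426758, 70.10701751708984), 89.83543395996094)
scene pack (1302, 'slopes', array([-0.17,  0.33]), 'z(-33,33)', array([28.83, 28.64]))
```

The pack is flat (0.15° in both cameras), sits at floor height and lies against the keeper. The floor stop felt hard under the press, and the robot is clear.

```bash
python3 -c "
from cell import hand_in
print(hand_in())"
```

```text
the job is handed in; nothing more can be done
None
```

I handed the job in with the battery pack flat on the bay floor (within about 0.2° in both cameras), its tail against the keeper and the arm clear; after release the nose stood about 2 mm high, so I pressed it down with the shut fingers at up to 18 N, and I did not re-measure the bowl and dish afterwards.

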